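# Blow off a seated offcut with a bench-mounted air gun

### The arm

A 6-joint arm with a two-finger parallel gripper is mounted at the origin on a cart in front of the work surface, level with it; the furniture and walls round the work are solid. World frame = base frame: x ahead of the robot, y to its left, z up, the work surface at z = 0. Lengths are in m, angles in rad, forces in N, time in s.
With the tool pointing down it reaches from about 0.35 to 0.775 m from the base axis. Payload 7.3 kg.
Tool frame: the origin (TCP) lies at the very end of the fingers, on their centre line; the grasp point (between the pads) lies 19 mm behind it; z points along the fingers, y is the line along which they close (so a half turn about z gives the same grasp; the last joint's range is limited). The gripper opens to 92 mm and grips with 3 to 60 N. Pads are 19 mm wide; open, the fingers measure 130 mm over their backs; the gripper's body (75 mm by 190 mm) begins 47 mm behind the grasp point.
Start: joints at [1.171, 0.342, 1.524, -0, 1.275, -0.146], TCP at [0.132, 0.508, 0.193] pointing down, gripper open.
Joint ranges: [-2.53, 2.53], [-0.77, 2.02], [0.04, 2.7], [-1, 4.14], [0.28, 2.66], [-3.11, 3.11]. Speed limits (rad/s): [2.57, 2.57, 3.14, 3.14, 3.14, 3.14].

### API

Orientations are given as [roll, pitch, yaw] about the fixed x, y, z axes, in that order (R = Rz(yaw) Ry(pitch) Rx(roll)).
In Python, from cell import telemetry, eyes, job gives the robot as it stands.
- The arm moves only by the tool apply_moves, never from a script. Its arguments are lists of equal length, an entry for each row: "delta_pos": the shift along the world's x, y, z each as a share of 0.4 m, from -1 to 1, a list of three; "dr": the turn, a rotation vector about the world's x, y, z each as a share of 0.5 rad, from -1 to 1, a list of three; "jaw": the opening, from 0 (shut) to 1 (fully open). A call has 1 to 8 rows; each row is the pose to reach, as a shift and turn from the pose commanded when the call began; what a row does not reach only later rows make up. A row lasts 1/12 s, in which the tool goes at most 41.7 mm and 7.16 degrees, less where a joint would pass 70% of its speed; a pose out of reach is approached as far as the arm can. A call with a number of a shift or a turn outside -1 to 1 is refused whole. A call with a gripper value outside its range is refused whole. The fingers move at their own pace and stop on an object; "force" is the grip in N (left out, the last holds). Time passes only in rows, so rows that repeat a pose let the fingers close. It gives the time, the measured TCP pose, the force, the opening and the grip force at its end, in the units of the state.
- telemetry.observe(): the state, without advancing time (a new reading comes with each control period).
- eyes.read_camera(name): name is "scene" or "side" or "wrist"; returns the picture (420x560x3 uint8, red, green, blue); there is no depth.
- eyes.camera_model(name): a dict with "vertical_fov" (degrees; the focal length in pixels is half the picture's height over the tangent of half this angle, whatever the lens; pixels are square), "cx", "cy" (the principal point, pixels), "rvec" (rotation vector, rad) and "tvec" (3), from world to camera coordinates, as OpenCV has them; the wrist camera has in their place "hand_eye" (4x4, takes a point from camera to tool coordinates, whose origin is the TCP and whose axes are the flange's). Camera axes: x right, y down, z forward; pixel columns grow to the right and rows downward; lengths in m; the calibration is good to about 2 mm. A picture is of the moment at which its call begins: read the wrist's pose just before it. camera_model takes no time and is no camera call.
- job.hand_in(): hands the job in; it is judged then, once.
The state is a dict: "time": time; "qpos": joint angles; "qvel": joint speeds; "joint_efforts": joint torques, N m; "tool_pos": TCP position; "tool_rot": TCP orientation; "contact_force": force on the tool from outside, world axes, zero at the start; "torque": the same for the moment, N m; "opening": finger opening in m; "grip_force": force on a finger pad.
Only numpy, scipy, OpenCV 4.12 (cv2) and the standard library are available. Lean on these libraries where they do the work, as an engineer would, in place of code of your own. Each camera call takes 0.05 s, during which the arm holds its last target. There are 200 camera calls.

### The job

Lay the long pine offcut flat and square in the blue four-corner nest of the air-gun stand and let go of it. Only when it lies there, squeeze the gun's red trigger all the way to blow off the sawdust, hold it in for about a second, then let it spring fully back. Leave the offcut seated in the nest and do not push the other loose things about.

Things in the scene. Friction and masses are not known exactly. Their poses are not given: they have to be found in the camera images.
- offcut_a: pine offcut, a plain block 100 (x) by 44 (y) by 22 mm (z) lying flat on the bench; origin at the centre of its underside, x along its length, z up. Grasp across the 44 mm from above.
- nest (a point): centre of the nest's floor, 8 mm above the bench; axes as the stand's. The pocket between four blue corner pieces is 50 mm in x by 106 mm in y: the offcut lies with its length along y (either way round), 3 mm play all round. The corner pieces rise 12 mm, upright for 6 mm and then flaring outward, are 8 mm thick and leave a 60 mm gap in the middle of each long side for the fingers.
- stand: fixed stand: grey board 120 (x) by 250 (y) by 8 mm; origin: centre of its underside; nest centre at y -55 mm. At the +y end a black air gun is clamped upside down in a wooden saddle (57 mm wide, y 72 to 106, up to z 63 mm): nozzle tip at y 10, z 47; body 30 mm thick, y 50 to 118, up to z 62; grip straight up, 24 mm wide in x, y 69 to 99, top z 120 (brass fitting to 132).
- grip_back (a point): point on the back (+y) face of the fixed grip, facing away from the trigger, at the height of trigger_pad, 98 mm above the bench; axes are the stand's.
- trigger_pad (a point): point on the front (-y) face of the red trigger where a finger pulls it, 36 mm above its hinge; when released 98 mm above the bench and 55 mm in front of grip_back along the stand's y. The trigger is an upright blade 15 mm wide in x, 8 mm thick, 61 to 111 mm above the bench, free in front above the nozzle. Its axes turn with the trigger.
- trigger (a joint): trigger angle about a hinge along the stand's x, 62 mm above the bench at the trigger's foot (stand y = 58 mm): 0 released, 0.35 rad fully squeezed (the pad then has moved about 13 mm toward the grip, +y). A spring returns it; about 4 N at the pad starts it and 8 N holds it fully in.
- offcut_b: plain square beech block 60 x 60 x 30 mm, a bystander; origin at the centre of its underside
- jar_yellow: dark jar with yellow lid, 86 mm across, 150 mm tall, a bystander; origin at the centre of its underside
- screw_box: blue cardboard screw box 50 x 70 x 42 mm, a bystander; origin at the centre of its underside

How it is judged:
On the way, in this order (a step that is already met when the one before it is completed fails the run):
1. the pine offcut lies seated flat in the nest, let go (x of offcut_a in the frame of nest between -0.006 and 0.006 m and y of offcut_a in the frame of nest between -0.006 and 0.006 m and z of offcut_a in the frame of nest between -0.003 and 0.003 m and angle between offcut_a's own z axis and vertical below 0.06 rad and angle between the x axis of offcut_a and the y axis of nest, either way round below 0.15 rad and contact force between offcut_a and the fingers below 0.1 N), for 0.2 s.
2. the trigger is squeezed all the way and held, the offcut still in the nest (value of joint trigger above 0.3 rad and x of offcut_a in the frame of nest between -0.006 and 0.006 m and y of offcut_a in the frame of nest between -0.006 and 0.006 m and z of offcut_a in the frame of nest between -0.003 and 0.003 m and angle between offcut_a's own z axis and vertical below 0.06 rad and angle between the x axis of offcut_a and the y axis of nest, either way round below 0.15 rad), for 0.6 s.
3. the trigger has sprung back (value of joint trigger below 0.03 rad), for 0.2 s.
At the end, for the whole second after the job is handed in: The pine offcut rests in the nest, within 6 mm of its centre across and along, its underside within 3 mm of the nest floor, tilted less than 0.06 rad and square to it within 0.15 rad, not touched; the trigger is back within 0.03 rad of its released position (all of step 1 and value of joint trigger below 0.03 rad and linear speed of offcut_a below 0.01 m/s).
It fails at once if the trigger is pulled (beyond 0.2 rad) while the pine offcut is not in the nest (value of joint trigger above 0.2 rad and distance between offcut_a and nest above 0.015 m).
It fails at once if the beech block is moved more than 30 mm (distance of offcut_b from where it was at the start of the episode above 0.03 m).
It fails at once if the yellow-lidded jar is moved more than 30 mm (distance of jar_yellow from where it was at the start of the episode above 0.03 m).
It fails at once if the blue screw box is moved more than 30 mm (distance of screw_box from where it was at the start of the episode above 0.03 m).
It also fails if it takes over 54 s, if anything falls off the work surface, if the arm or the gripper's body presses on something with over 40 N, if the wrist force passes 120 N, or if a joint passes its speed limit or range.

## Working session

There is one attempt and no reset: what is moved stays moved. The work goes in short steps, Python scripts to look and compute and a tool call to move; the robot and the scene stay as the last step left them, time stands still between calls to the robot, and variables do not carry over. Pictures are saved under pics/ and viewed, at most 10 in all, crops included, and the job is handed in when it is done.

Besides the shell and the picture viewer there is one more tool, called after "Emit:" as name(argument=value, ...) on one line, values as JSON. apply_moves: Moves the arm, as the interface text tells. Its arguments: {"type":"object","properties":{"delta_pos":{"type":"array"},"dr":{"type":"array"},"jaw":{"type":"array"},"force":{"type":"number"}},"required":["delta_pos","dr","jaw"]}

```bash
ls; mkdir -p pics
python3 - <<'E'
from cell import telemetry, eyes
import cv2,numpy as np
s=telemetry.observe(); print({k:np.round(v,3) for k,v in s.items()})
for n in ("scene","side","wrist"):
    im=eyes.read_camera(n); cv2.imwrite(f"pics/{n}0.png",im[:,:,::-1]); print(n,eyes.camera_model(n))
E
```

```text
pics
{'time': np.float64(0.0), 'qpos': array([ 1.171,  0.343,  1.525,  0.   ,  1.275, -0.146]), 'qvel': array([-0.   ,  0.003,  0.   , -0.   ,  0.001,  0.   ]), 'joint_efforts': array([ 1.0000e-03, -4.3124e+01, -2.4422e+01,  7.2000e-02,  5.6000e-02,
       -0.0000e+00]), 'tool_pos': array([0.132, 0.508, 0.193]), 'tool_rot': array([-3.14 , -0.   ,  2.888]), 'contact_force': array([ 0.605, -0.245,  0.641]), 'torque': array([-0.028,  0.002,  0.011]), 'grip_force': np.float64(0.0), 'opening': np.float64(0.092)}
scene {'vertical_fov': 42.61675671865868, 'cx': 278.0382029409854, 'cy': 202.23516553088032, 'rvec': array([ 2.26106141, -0.77101446,  0.34287721]), 'tvec': array([-0.41544364,  0.30517977,  1.27681739])}
side {'vertical_fov': 42.11155951984106, 'cx': 283.4666040025989, 'cy': 207.65729145135575, 'rvec': array([ 2.34413289,  1.06928173, -0.35040076]), 'tvec': array([-0.39177061, -0.27736669,  1.82397251])}
wrist {'vertical_fov': 70.99253532337265, 'cx': 278.2800321219806, 'cy': 211.8745195132063, 'hand_eye': array([[-6.07542506e-04, -9.59353760e-01, -2.82205587e-01,
         7.46846315e-02],
       [ 9.99999726e-01, -4.63506073e-04, -5.77153867e-04,
        -1.52400152e-03],
       [ 4.22890730e-04, -2.82205860e-01,  9.59353779e-01,
        -1.90964806e-01],
       [ 0.00000000e+00,  0.00000000e+00,  0.00000000e+00,
         1.00000000e+00]])}
```

View pics/scene0.png

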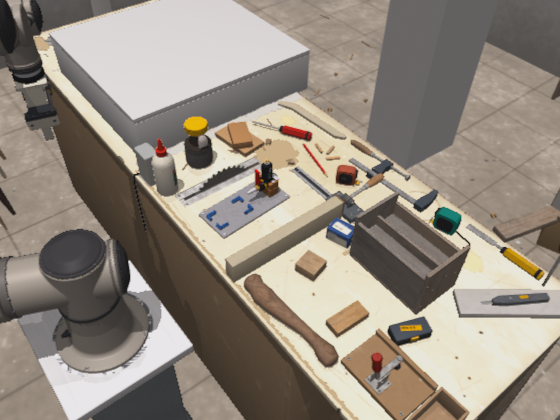

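View pics/side0.png

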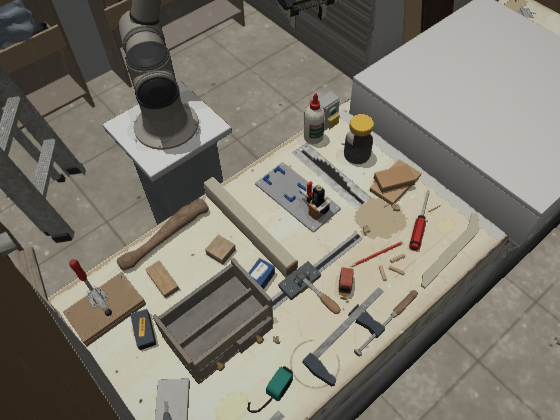

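The scene view shows the pine offcut at about (347,318), the beech block at (311,265), the stand with blue corners near (232,212), and the gun with its red trigger near (262,180). In the side view the offcut is near (161,278), the stand near (297,195) and the trigger near (309,190). A long beam lies between the offcut and the stand.

```bash
cat > h.py <<'E'
import cv2,numpy as np
from cell import telemetry, eyes
from scipy.spatial.transform import Rotation as R
def cam(n,s=None):
    m=eyes.camera_model(n); f=210/np.tan(np.radians(m["vertical_fov"])/2)
    K=np.array([[f,0,m["cx"]],[0,f,m["cy"]],[0,0,1]])
    if n=="wrist":
        T=np.eye(4); T[:3,:3]=R.from_euler("xyz",s["tool_rot"]).as_matrix(); T[:3,3]=s["tool_pos"]
        W=np.linalg.inv(T@m["hand_eye"]); return K,W[:3,:3],W[:3,3]
    return K,cv2.Rodrigues(m["rvec"])[0],m["tvec"]
def plane(c,uv,z):
    K,r,t=c; uv=np.atleast_2d(uv).astype(float); d=np.c_[uv,np.ones(len(uv))]@np.linalg.inv(K).T@r; o=-r.T@t
    return o+d*((z-o[2])/d[:,2])[:,None]
def tri(c1,c2,a,b):
    P=[c[0]@np.c_[c[1],c[2]] for c in (c1,c2)]
    X=cv2.triangulatePoints(*P,np.atleast_2d(a).T.astype(float),np.atleast_2d(b).T.astype(float)); return (X[:3]/X[3]).T
def proj(c,X): return cv2.projectPoints(np.atleast_2d(X).astype(float),cv2.Rodrigues(c[1])[0],c[2],c[0],None)[0][:,0]
def blobs(im,lo,hi,amin=15):
    h=cv2.cvtColor(im,cv2.COLOR_RGB2HSV); m=cv2.inRange(h,lo,hi)
    n,l,st,ce=cv2.connectedComponentsWithStats(m); return m,[(st[i,4],ce[i].round(1).tolist(),st[i,:4].tolist()) for i in range(1,n) if st[i,4]>=amin]
E
python3 - <<'E'
from h import *
a,b=cam("scene"),cam("side")
np.set_printoptions(precision=3,suppress=True)
P={"offcut":((347,316),(161,277)),"beech":((311,262),(221,247)),"jarlid":((196,124),(361,123)),"gripTop":((266,164),(318,187)),"box":((342,230),(261,269)),"beamNear":((229,267),(209,181)),"beamFar":((341,202),(293,266)),
"glue":((160,143),(315,97)),"dark box corner":((352,235),(266,287))}
for k,(p,q) in P.items(): print(k,tri(a,b,p,q))
for n in ("scene","side"):
    im=cv2.imread(f"pics/{n}0.png")[:,:,::-1]; c=cam(n)
    for nm,lo,hi in (("blue",(100,120,40),(125,255,255)),("red",(0,170,90),(5,255,255))):
        for B in blobs(im,lo,hi,6)[1]: print(n,nm,B,plane(c,B[1],.02)[0])
E
```

```text
offcut [[ 0.479 -0.332  0.021]]
beech [[ 0.514 -0.155  0.026]]
jarlid [[0.512 0.382 0.146]]
gripTop [[0.589 0.138 0.12 ]]
box [[ 0.648 -0.123  0.037]]
beamNear [[ 0.324 -0.055  0.052]]
beamFar [[ 0.704 -0.057  0.056]]
glue [[0.366 0.33  0.179]]
dark box corner [[ 0.682 -0.135  0.001]]
scene blue (np.int32(37), [237.0, 199.1], [232, 196, 11, 7]) [0.497 0.154 0.02 ]
scene blue (np.int32(35), [248.6, 208.9], [245, 204, 8, 10]) [0.5   0.102 0.02 ]
scene blue (np.int32(39), [210.4, 214.9], [207, 211, 9, 9]) [0.401 0.148 0.02 ]
scene blue (np.int32(179), [341.9, 231.1], [328, 218, 26, 29]) [ 0.656 -0.122  0.02 ]
scene blue (np.int32(35), [221.6, 225.5], [216, 223, 12, 6]) [0.403 0.095 0.02 ]
scene red (np.int32(174), [293.7, 131.4], [282, 126, 25, 12]) [0.831 0.302 0.02 ]
scene red (np.int32(16), [308.8, 135.6], [307, 133, 4, 6]) [0.857 0.255 0.02 ]
scene red (np.int32(96), [160.0, 148.5], [156, 139, 10, 18]) [0.432 0.489 0.02 ]
scene red (np.int32(39), [313.6, 158.3], [304, 145, 20, 27]) [0.795 0.158 0.02 ]
scene red (np.int32(43), [257.0, 176.9], [255, 170, 6, 14]) [0.6   0.196 0.02 ]
sc
[... 409 characters left out ...]
 (np.int32(217), [263.4, 273.5], [249, 259, 25, 29]) [ 0.653 -0.116  0.02 ]
side red (np.int32(8), [314.1, 96.0], [313, 94, 3, 5]) [0.242 0.447 0.02 ]
side red (np.int32(32), [314.0, 104.0], [310, 101, 9, 6]) [0.27  0.421 0.02 ]
side red (np.int32(10), [309.4, 183.3], [308, 182, 4, 4]) [0.508 0.183 0.02 ]
side red (np.int32(7), [310.6, 193.1], [309, 192, 4, 3]) [0.538 0.161 0.02 ]
side red (np.int32(228), [418.1, 229.7], [411, 218, 14, 26]) [0.835 0.304 0.02 ]
side red (np.int32(73), [377.1, 253.8], [356, 243, 45, 22]) [0.813 0.16  0.02 ]
side red (np.int32(26), [414.3, 244.7], [410, 243, 9, 5]) [0.861 0.259 0.02 ]
side red (np.int32(9), [72.9, 263.8], [70, 262, 6, 4]) [ 0.284 -0.493  0.02 ]
```

View pics/wrist0.png

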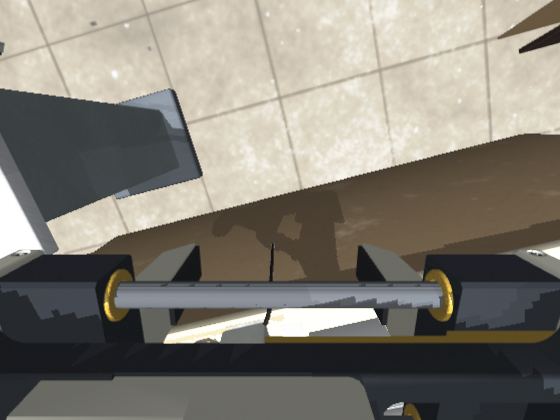

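The wrist view shows only floor and the bench edge, so there is nothing to use there yet. The rough points match the given sizes: lid at 0.146, grip top at 0.120, offcut top at 0.021. I'll rise and pass over the nest with the wrist camera next.

Emit:
apply_moves(delta_pos=[[0.05,0,0.1],[0.1,-0.05,0.2],[0.15,-0.1,0.3],[0.2,-0.15,0.35],[0.25,-0.22,0.35],[0.32,-0.3,0.35],[0.38,-0.37,0.35],[0.45,-0.44,0.35]], dr=[[0,0,0],[0,0,0.1],[0,0,0.2],[0,0,0.3],[0,0,0.4],[0,0,0.5],[0,0,0.6],[0,0,0.7]], jaw=[1,1,1,1,1,1,1,1])

```text
time: 0.82
tool_pos: [0.3122, 0.3305, 0.3337]
tool_rot: [3.141, 0.0, -3.042]
contact_force: [1.4, 0.9, 1.3]
opening: 0.0919
grip_force: 0.0
```

Emit:
apply_moves(delta_pos=[[0.05,-0.05,0],[0.12,-0.12,0],[0.2,-0.2,0],[0.28,-0.28,-0.05],[0.36,-0.36,-0.1],[0.44,-0.46,-0.15],[0.47,-0.52,-0.2],[0.47,-0.52,-0.2]], dr=[[0,0,0],[0,0,0],[0,0,0],[0,0,0],[0,0,0],[0,0,0],[0,0,0],[0,0,0]], jaw=[1,1,1,1,1,1,1,1])

```text
time: 1.48
tool_pos: [0.5007, 0.1209, 0.2508]
tool_rot: [-3.141, -0.003, -3.048]
contact_force: [0.4, 0.0, -0.7]
opening: 0.0919
grip_force: 0.0
```

Run:
```python
from h import *
np.set_printoptions(precision=4,suppress=True)
import pickle
s=telemetry.observe(); im=eyes.read_camera("wrist"); cv2.imwrite("pics/w1.png",im[:,:,::-1]); pickle.dump(s,open("w1.pkl","wb"))
print(s["qpos"],s["tool_pos"],s["tool_rot"])
c=cam("wrist",s)
for B in blobs(im,(100,120,40),(125,255,255),60)[1]: print(B,plane(c,B[1],.02)[0])
for B in blobs(im,(0,170,90),(5,255,255),30)[1]: print("red",B,plane(c,B[1],.1)[0])
```

```text
[ 0.0887  0.2866  1.4439 -0.0009  1.414  -1.5758] [0.5007 0.1209 0.2508] [-3.1407 -0.003  -3.0478]
(np.int32(184), [270.6, 111.4], [266, 103, 15, 23]) [0.4082 0.0993 0.02  ]
(np.int32(176), [308.4, 112.3], [299, 104, 16, 23]) [0.4046 0.1505 0.02  ]
(np.int32(148), [269.1, 181.4], [265, 169, 14, 21]) [0.5042 0.1054 0.02  ]
(np.int32(153), [304.5, 182.2], [295, 170, 15, 21]) [0.5005 0.1566 0.02  ]
(np.int32(309), [113.0, 250.3], [83, 240, 48, 15]) [ 0.6346 -0.1268  0.02  ]
red (np.int32(856), [529.8, 77.1], [510, 61, 50, 38]) [0.3515 0.3739 0.1   ]
red (np.int32(80), [287.5, 240.5], [281, 238, 14, 6]) [0.5614 0.1358 0.1   ]
red (np.int32(44), [256.8, 340.4], [252, 338, 12, 5]) [0.7129 0.1085 0.1   ]
```

View pics/w1.png

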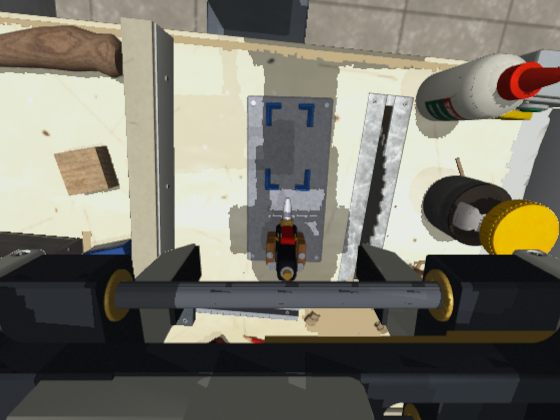

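The wrist view shows the four blue corners at (271,111), (308,112), (269,181) and (305,182), and the gun with its red trigger near (288,240). The stand's y axis is about 4° from world x. I'll take a second, lower wrist view for heights.

Emit:
apply_moves(delta_pos=[[-0.03,-0.05,-0.08],[-0.06,-0.1,-0.16],[-0.06,-0.12,-0.2],[-0.06,-0.12,-0.2]], dr=[[0,0,0],[0,0,0],[0,0,0],[0,0,0]], jaw=[1,1,1,1])

```text
time: 1.87
tool_pos: [0.4728, 0.075, 0.1701]
tool_rot: [3.141, -0.008, -3.047]
contact_force: [-0.5, -0.0, 0.8]
opening: 0.0916
grip_force: 0.0
```

Run:
```python
from h import *
import pickle
np.set_printoptions(precision=4,suppress=True)
s=telemetry.observe(); im=eyes.read_camera("wrist"); cv2.imwrite("pics/w2.png",im[:,:,::-1]); pickle.dump(s,open("w2.pkl","wb"))
s1=pickle.load(open("w1.pkl","rb")); cs={"w1":cam("wrist",s1),"w2":cam("wrist",s),"scene":cam("scene"),"side":cam("side")}
I={k:cv2.imread(f"pics/{f}.png")[:,:,::-1] for k,f in (("w1","w1"),("w2","w2"),("scene","scene0"),("side","side0"))}
out={}
for k in I:
    b=[(B[1],plane(cs[k],B[1],.02)[0]) for B in blobs(I[k],(100,120,40),(125,255,255),20)[1]]
    b=[x for x in b if .36<x[1][0]<.56 and .05<x[1][1]<.2]
    b.sort(key=lambda x:(x[1][0]>.455,x[1][1])); out[k]=np.array([x[0] for x in b]); X=np.array([x[1] for x in b])
    print(k,len(b),X.mean(0)); 
for p,q in (("w1","w2"),("scene","side"),("w2","scene"),("w2","side")):
    X=tri(cs[p],cs[q],out[p],out[q]); print(p,q,X.mean(0),"z",X[:,2],"ang",np.arctan2(*(X[2:]-X[:2]).mean(0)[1::-1]))
# offcut in scene/side: wood mask
for n,z0 in (("scene",(.479,-.332,.022)),("side",(.479,-.332,.022))):
    h=cv2.cvtColor(I[n],cv2.COLOR_RGB2HSV); u,v=proj(cs[n],z0)[0].astype(int); print(n,(u,v),h[v,u],h[v-25,u],h[v+25,u])
```

```text
w1 4 [0.4544 0.128  0.02  ]
w2 4 [0.4537 0.1269 0.02  ]
scene 4 [0.4502 0.1246 0.02  ]
side 4 [0.4566 0.1262 0.02  ]
w1 w2 [0.4548 0.1283 0.0128] z [0.0128 0.0122 0.0144 0.0118] ang 0.06337295085132522
scene side [0.4531 0.1291 0.0142] z [0.0135 0.0141 0.0133 0.016 ] ang 0.07032545318842376
w2 scene [0.4531 0.1284 0.015 ] z [0.0134 0.015  0.0148 0.0169] ang 0.057009150512272705
w2 side [0.4543 0.1279 0.0162] z [0.0155 0.0152 0.0143 0.0198] ang 0.06873344836640594
scene (np.int64(347), np.int64(315)) [ 15 120 183] [ 27  21 232] [ 25  27 232]
side (np.int64(161), np.int64(276)) [ 17  96 154] [ 27  27 196] [ 26  29 195]
```

Nest centre is about (0.454, 0.128), with stand angle 0.065. Blob mid-height is 0.014, which agrees with corners running from 8 to 20 mm. I'll go over the beam to the offcut.

Emit:
apply_moves(delta_pos=[[0,-0.03,0.08],[0.02,-0.1,0.13],[0.04,-0.2,0.13],[0.06,-0.3,0.13],[0.08,-0.4,0.13],[0.1,-0.5,0.13],[0.12,-0.6,0.13],[0.14,-0.7,0.13]], dr=[[0,0,0],[0,0,0],[0,0,0],[0,0,0],[0,0,0],[0,0,0],[0,0,0],[0,0,0]], jaw=[1,1,1,1,1,1,1,1])

```text
time: 2.58
tool_pos: [0.5334, -0.2052, 0.2278]
tool_rot: [-3.14, 0.003, -3.044]
contact_force: [0.4, -0.1, -0.5]
opening: 0.0917
grip_force: 0.0
```

Emit:
apply_moves(delta_pos=[[0,-0.1,0],[0,-0.2,0],[0,-0.3,0],[0,-0.33,0],[0,-0.33,0]], dr=[[0,0,0],[0,0,0],[0,0,0],[0,0,0],[0,0,0]], jaw=[1,1,1,1,1])

```text
time: 3.0
tool_pos: [0.5324, -0.3388, 0.2263]
tool_rot: [-3.14, 0.001, -3.049]
contact_force: [0.1, 1.3, -0.1]
opening: 0.0919
grip_force: 0.0
```

```bash
cat > off.py <<'E'
from h import *
import pickle,sys
np.set_printoptions(precision=4,suppress=True)
tag=sys.argv[1]
s=telemetry.observe(); im=eyes.read_camera("wrist"); cv2.imwrite(f"pics/{tag}.png",im[:,:,::-1]); pickle.dump(s,open(tag+".pkl","wb"))
print(s["qpos"],s["tool_pos"],s["tool_rot"])
for n,I,c in (("wrist",im,cam("wrist",s)),("scene",cv2.imread("pics/scene0.png")[:,:,::-1],cam("scene")),("side",cv2.imread("pics/side0.png")[:,:,::-1],cam("side"))):
    h=cv2.cvtColor(I,cv2.COLOR_RGB2HSV); m=cv2.inRange(h,(8,75,60),(24,255,255)); m=cv2.morphologyEx(m,cv2.MORPH_OPEN,np.ones((3,3)))
    nn,l,st,ce=cv2.connectedComponentsWithStats(m)
    uv=proj(c,(.479,-.332,.018))[0]; k=min(range(1,nn),key=lambda i:np.hypot(*(ce[i]-uv))+(1e3 if st[i,4]<100 else 0))
    v,u=np.where(l==k); X=plane(c,np.c_[u,v],.022)
    r=cv2.minAreaRect((X[:,:2]*1000).astype(np.float32)); print(n,"expect",uv,"got",ce[k],st[k],"rect mm",r)
    print("  corners px",cv2.boxPoints(cv2.minAreaRect(np.c_[u,v].astype(np.float32))).round().tolist())
E
python3 off.py w3
```

```text
[-0.688   0.5222  1.1481 -0.0002  1.469  -2.3517] [ 0.5324 -0.3388  0.2263] [-3.1398  0.0015 -3.0487]
wrist expect [289.0844 143.02  ] got [288.1675 142.512 ] [ 267  103   44   81 2615] rect mm ((480.5856628417969, -333.3808898925781), (44.343990325927734, 99.20325469970703), 87.04288482666016)
  corners px [[266.0, 179.0], [277.0, 102.0], [311.0, 107.0], [300.0, 184.0]]
scene expect [347.2128 316.8731] got [346.728  318.0919] [326 301  42  35 794] rect mm ((475.0635986328125, -335.2434997558594), (50.76420974731445, 106.7575912475586), 86.98357391357422)
  corners px [[324.0, 321.0], [358.0, 298.0], [370.0, 315.0], [335.0, 338.0]]
side expect [161.3524 277.4072] got [161.3963 278.0128] [147 262  30  33 545] rect mm ((482.003173828125, -333.1513366699219), (44.81551742553711, 102.23612213134766), 87.12818908691406)
  corners px [[145.0, 269.0], [159.0, 259.0], [178.0, 286.0], [164.0, 296.0]]
```

View pics/w3.png

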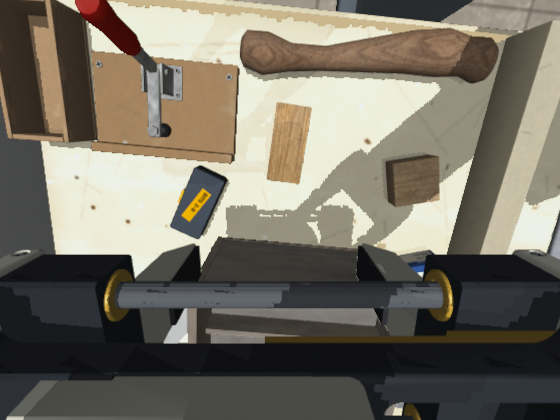

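The wrist view shows the offcut at (288,143). Its rectangle measures 99 x 44 mm at z = 0.022, centred at (0.4806, -0.3334), with the long axis at -0.052 rad. A clamp board with a red-handled toggle clamp lies to the left, its right edge at about u = 236. I'll check the clamp's clearance and lower for a second view.

Emit:
apply_moves(delta_pos=[[0,0.01,-0.06],[0,0.02,-0.12],[0,0.02,-0.2],[0,0.02,-0.22],[0,0.02,-0.22]], dr=[[0,0,-0.1],[0,0,-0.2],[0,0,-0.288],[0,0,-0.288],[0,0,-0.288]], jaw=[0.7,0.7,0.7,0.7,0.7])

```text
time: 3.47
tool_pos: [0.5315, -0.325, 0.1359]
tool_rot: [3.138, -0.003, 3.097]
contact_force: [-0.8, -0.5, 0.9]
opening: 0.0658
grip_force: 0.0
```

```bash
python3 off.py w4
python3 - <<'E'
from h import *
import pickle
a,b=cam("scene"),cam("side")
c3=cam("wrist",pickle.load(open("w3.pkl","rb")));c4=cam("wrist",pickle.load(open("w4.pkl","rb")))
im3=cv2.imread("pics/w3.png")[:,:,::-1]; im4=cv2.imread("pics/w4.png")[:,:,::-1]
print("knob scene-side",tri(a,b,(376.8,357.6),(77,268)))
print("knob w3-scene",tri(c3,a,(92,8),(376.8,355)))
for z in (.01,.02): print("board edge",plane(c3,[(238,67),(232,160)],z))
print("black knob .04-.06",plane(c3,(160,130),.05))
def ctr(I):
    h=cv2.cvtColor(I,cv2.COLOR_RGB2HSV); m=cv2.morphologyEx(cv2.inRange(h,(8,75,60),(24,255,255)),cv2.MORPH_OPEN,np.ones((3,3))); n,l,st,ce=cv2.connectedComponentsWithStats(m); return ce,st,l
def quad(I,c):
    ce,st,l=ctr(I); uv=proj(c,(.48,-.333,.022))[0]; k=min(range(1,len(ce)),key=lambda i:np.hypot(*(ce[i]-uv))+(1e3 if st[i,4]<100 else 0))
    return ce[k],k
p,q=quad(im3,c3)[0],quad(im4,c4)[0]; print("offcut tri",p,q,tri(c3,c4,p,q), "w3-scene",tri(c3,a,p,(347,315.5)))
E
```

```text
[-0.6721  0.5704  1.3149  0.0005  1.2609 -2.1987] [ 0.5315 -0.325   0.1359] [ 3.1385 -0.0035  3.0972]
wrist expect [270.807  148.8903] got [269.5944 147.5463] [ 247   99   46  100 4342] rect mm ((480.52154541015625, -333.0852355957031), (44.57848358154297, 98.80180358886719), 87.16041564941406)
  corners px [[247.0, 99.0], [292.0, 99.0], [292.0, 198.0], [247.0, 198.0]]
scene expect [347.2128 316.8731] got [346.728  318.0919] [326 301  42  35 794] rect mm ((475.0635986328125, -335.2434997558594), (50.76420974731445, 106.7575912475586), 86.98357391357422)
  corners px [[324.0, 321.0], [358.0, 298.0], [370.0, 315.0], [335.0, 338.0]]
side expect [161.3524 277.4072] got [161.3963 278.0128] [147 262  30  33 545] rect mm ((482.003173828125, -333.1513366699219), (44.81551742553711, 102.23612213134766), 87.12818908691406)
  corners px [[145.0, 269.0], [159.0, 259.0], [178.0, 286.0], [164.0, 296.0]]
knob scene-side [[ 0.39209043 -0.49168103  0.14843192]]
knob w3-scene [[ 0.38697514 -0.49129209  0.16636176]]
board edge [[ 0.39277062 -0.40512627  0.01      ]
 [ 0.50952853 -0.40710327  0.01      ]]
board edge [[ 0.39436083 -0.40370318  0.02      ]
 [ 0.50825116 -0.40563163  0.02      ]]
black knob .04-.06 [[ 0.47667288 -0.48918238  0.05      ]]
offcut tri [288.16749522 142.51204589] [269.59442653 147.54629203] [[ 0.47830143 -0.33312636  0.01573371]] w3-scene [[ 0.47751675 -0.33222027  0.02550424]]
```

View pics/w4.png

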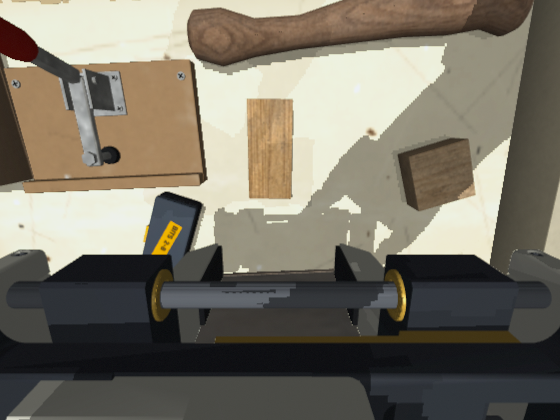

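The second view agrees: 98.8 x 44.6 mm at (0.4805, -0.333), height about 0.02. The board edge is 72 mm from the offcut's centre, so fingers opened to 64 mm clear it. Descending.

Emit:
apply_moves(delta_pos=[[-0.05,-0.02,0],[-0.1,-0.02,-0.04],[-0.1275,-0.02,-0.1],[-0.1275,-0.02,-0.17],[-0.1275,-0.02,-0.23],[-0.1275,-0.02,-0.26],[-0.1275,-0.02,-0.26]], dr=[[0,0,-0.013],[0,0,-0.013],[0,0,-0.013],[0,0,-0.013],[0,0,-0.013],[0,0,-0.013],[0,0,-0.013]], jaw=[0.7,0.7,0.7,0.7,0.7,0.7,0.7])

```text
time: 4.1
tool_pos: [0.4809, -0.3353, 0.0331]
tool_rot: [3.141, -0.001, 3.089]
contact_force: [-0.8, -0.0, -0.8]
opening: 0.0643
grip_force: 0.0
```

```bash
python3 -c "
from cell import telemetry as t;s=t.observe();print(s['tool_pos'],s['tool_rot'],s['opening'],s['qvel'].round(3))"
```

```text
[ 0.4809245  -0.33533536  0.03311868] [ 3.14059727e+00 -8.55663221e-04  3.08851855e+00] 0.06425363987906874 [ 0.002 -0.038 -0.041 -0.002  0.044  0.003]
```

Emit:
apply_moves(delta_pos=[[0,0.005,-0.03],[0,0.005,-0.06],[0,0.005,-0.072],[0,0.005,-0.072],[0,0.005,-0.072],[0,0.005,-0.072],[0,0.005,-0.072],[0,0.005,-0.072]], dr=[[0,0,0],[0,0,0],[0,0,0],[0,0,0],[0,0,0],[0,0,0],[0,0,0],[0,0,0]], jaw=[0.7,0.7,0.7,0.7,0.4,0.3,0.3,0.3], force=25)

```text
time: 4.77
tool_pos: [0.4812, -0.3341, 0.0054]
tool_rot: [-3.141, 0.001, 3.087]
contact_force: [0.7, -0.6, -0.5]
opening: 0.0422
grip_force: 0.0
```

Emit:
apply_moves(delta_pos=[[0,0,0],[0,0,0],[0,0,0.05],[0,0,0.12],[0,0,0.2],[0,0,0.25],[0,0,0.25]], dr=[[0,0,0],[0,0,0],[0,0,0],[0,0,0],[0,0,0],[0,0,0],[0,0,0]], jaw=[0.3,0.3,0.3,0.3,0.3,0.3,0.3])

```text
time: 5.35
tool_pos: [0.483, -0.3357, 0.1097]
tool_rot: [-3.136, 0.007, 3.087]
contact_force: [0.5, -0.5, 0.2]
opening: 0.0275
grip_force: 0.0
```

The jaws closed to the commanded 27 mm with no grip force, so the grasp missed. Looking.

Run:
```python
from h import *
s=telemetry.observe(); w=eyes.read_camera("wrist"); a=eyes.read_camera("scene"); b=eyes.read_camera("side")
print(s["opening"],s["grip_force"],s["tool_pos"])
c=np.hstack([cv2.resize(a[240:400,260:460],(400,320)),cv2.resize(b[180:340,80:280],(400,320))])
v=np.vstack([c,cv2.resize(w,(373,280))[:, :].copy() if 0 else np.pad(cv2.resize(w,(360,270)),((0,0),(0,440),(0,0)))])
cv2.imwrite("pics/m5.png",v[:,:,::-1])
```

```text
0.027516501205785835 0.0 [ 0.48298515 -0.33573288  0.10968178]
```

View pics/m5.png

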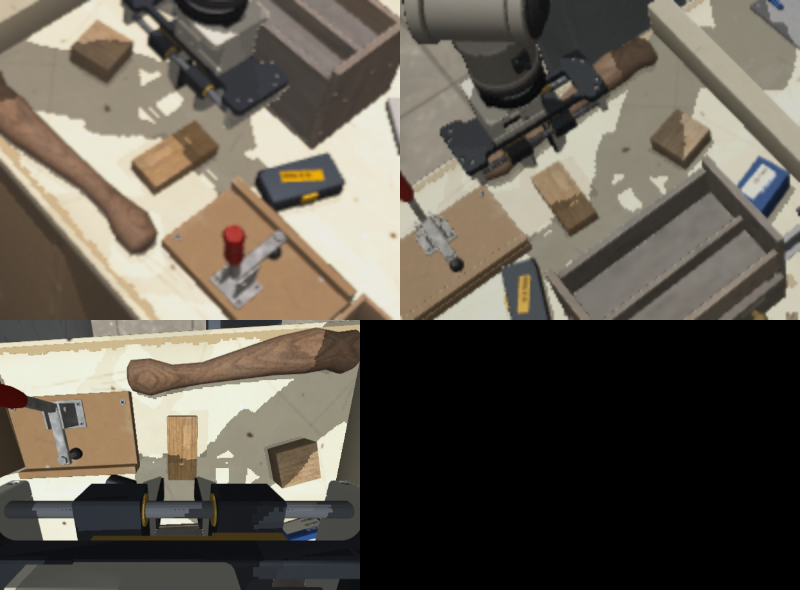

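The offcut is untouched at about (288,200) in full wrist pixels, and the fingers look ahead of it (toward +x). I'll compare the reported TCP with where the cameras see the fingertips.

```bash
python3 off.py w6
python3 - <<'E'
from h import *
s=telemetry.observe(); p=s["tool_pos"]; print(p)
for n in ("scene","side"): print(n,proj(cam(n),[p,p+[0,0,.06],(p[0],p[1],0)]).round(0).tolist())
print("wrist",proj(cam("wrist",s),[p,p+[0,0,.019]]).round(0).tolist())
E
```

```text
[-0.7379  0.5315  1.4795  0.0001  1.1316 -2.2543] [ 0.4804 -0.3335  0.1041] [ 3.1409 -0.0007  3.0872]
wrist expect [281.67   204.1038] got [280.4316 202.2337] [ 257  153   48  101 4676] rect mm ((479.229736328125, -333.20745849609375), (44.502986907958984, 99.2109146118164), 86.85021209716797)
  corners px [[257.0, 153.0], [304.0, 153.0], [304.0, 253.0], [257.0, 253.0]]
scene expect [347.2128 316.8731] got [346.728  318.0919] [326 301  42  35 794] rect mm ((475.0635986328125, -335.2434997558594), (50.76420974731445, 106.7575912475586), 86.98357391357422)
  corners px [[324.0, 321.0], [358.0, 298.0], [370.0, 315.0], [335.0, 338.0]]
side expect [161.3524 277.4072] got [161.3963 278.0128] [147 262  30  33 545] rect mm ((482.003173828125, -333.1513366699219), (44.81551742553711, 102.23612213134766), 87.12818908691406)
  corners px [[145.0, 269.0], [159.0, 259.0], [178.0, 286.0], [164.0, 296.0]]
[ 0.48010002 -0.33318731  0.103422  ]
scene [[352.0, 296.0], [355.0, 281.0], [347.0, 321.0]]
side [[155.0, 263.0], [150.0, 251.0], [163.0, 281.0]]
wrist [[281.0, 238.0], [281.0, 249.0]]
```

The block and TCP agree, at (0.480, -0.333) with the block unmoved. The fingers had probably not clamped firmly before the lift. I'll retry with a full-close command and check before lifting.

Emit:
apply_moves(delta_pos=[[0,0,0],[0,0,-0.02],[0,0,-0.04],[0,0,-0.06],[0,0,-0.08],[0,0,-0.1],[0,0,-0.12],[0,0,-0.14]], dr=[[0,0,0],[0,0,0],[0,0,0],[0,0,0],[0,0,0],[0,0,0],[0,0,0],[0,0,0]], jaw=[0.75,0.75,0.75,0.75,0.75,0.75,0.75,0.75], force=40)

```text
time: 6.22
tool_pos: [0.4807, -0.3337, 0.0476]
tool_rot: [3.141, -0.0, 3.087]
contact_force: [0.8, 0.3, 0.6]
opening: 0.068
grip_force: 0.0
```

Emit:
apply_moves(delta_pos=[[0,0,-0.04],[0,0,-0.08],[0,0,-0.105],[0,0,-0.11],[0,0,-0.11],[0,0,-0.11]], dr=[[0,0,0],[0,0,0],[0,0,0],[0,0,0],[0,0,0],[0,0,0]], jaw=[0.75,0.75,0.75,0.75,0.75,0.75])

```text
time: 6.72
tool_pos: [0.4812, -0.3341, 0.0051]
tool_rot: [-3.141, 0.001, 3.087]
contact_force: [0.2, -0.4, 0.8]
opening: 0.0684
grip_force: 0.0
```

Emit:
apply_moves(delta_pos=[[0,0,0],[0,0,0],[0,0,0],[0,0,0],[0,0,0],[0,0,0],[0,0,0],[0,0,0]], dr=[[0,0,0],[0,0,0],[0,0,0],[0,0,0],[0,0,0],[0,0,0],[0,0,0],[0,0,0]], jaw=[0,0,0,0,0,0,0,0])

```text
time: 7.38
tool_pos: [0.4808, -0.3338, 0.0046]
tool_rot: [3.141, -0.0, 3.087]
contact_force: [0.1, 0.0, 1.0]
opening: 0.02
grip_force: 0.0
```

The jaws went past 44 mm with no contact, so the fingers are not around the block. I'll look from outside before doing anything else.

Run:
```python
from h import *
s=telemetry.observe(); a=eyes.read_camera("scene"); b=eyes.read_camera("side"); w=eyes.read_camera("wrist")
p=s["tool_pos"]; print(p,s["opening"])
v=[]
for n,I in (("scene",a),("side",b)):
    u=proj(cam(n),p)[0]; x,y=(u-[50,55]).astype(int); v.append(cv2.resize(I[y:y+100,x:x+100],(400,400),interpolation=cv2.INTER_CUBIC)); print(n,u,(u-[x,y])*4)
cv2.imwrite("pics/m7.png",np.hstack(v)[:,:,::-1]); cv2.imwrite("pics/w7.png",w[:,:,::-1])
print(proj(cam("wrist",s),p))
```

```text
[ 0.48077641 -0.33377946  0.00463724] 0.020044333242223964
scene [347.63852488 320.029689  ] [202.55409951 220.11875602]
side [162.13541241 280.49298944] [200.54164963 221.97195774]
[[281.02718318 237.94000387]]
```

View pics/m7.png

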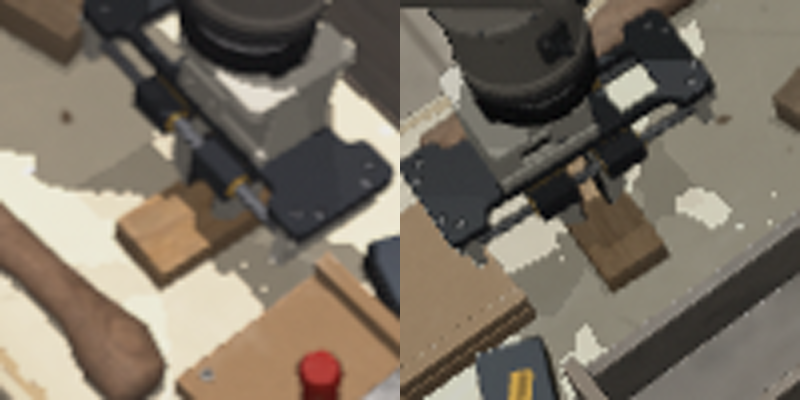

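The fingertips sit over the block's top, although the reported z is 0.005. They closed to 20 mm above a 22 mm block, so the true fingertips are at least 17 mm higher than reported. In the side view they appear near z = 0.03. I'll open, descend to reported -0.010, which is certainly safe, then probe downward by contact force.

Emit:
apply_moves(delta_pos=[[0,0,0],[0,0,0],[0,0,0],[0,0,0],[0,0,0],[0,0,0],[0,0,0],[0,0,0]], dr=[[0,0,0],[0,0,0],[0,0,0],[0,0,0],[0,0,0],[0,0,0],[0,0,0],[0,0,0]], jaw=[0.75,0.75,0.75,0.75,0.75,0.75,0.75,0.75])

```text
time: 8.2
tool_pos: [0.4808, -0.3338, 0.0046]
tool_rot: [3.141, 0.0, 3.087]
contact_force: [0.5, 0.2, 0.2]
opening: 0.0567
grip_force: 0.0
```

Emit:
apply_moves(delta_pos=[[0,0,0],[0,0,-0.012],[0,0,-0.024],[0,0,-0.036],[0,0,-0.036]], dr=[[0,0,0],[0,0,0],[0,0,0],[0,0,0],[0,0,0]], jaw=[0.75,0.75,0.75,0.75,0.75])

```text
time: 8.62
tool_pos: [0.4801, -0.3332, -0.0112]
tool_rot: [3.14, -0.002, 3.087]
contact_force: [0.4, 0.4, 0.0]
opening: 0.069
grip_force: 0.0
```

Run:
```python
from h import *
s=telemetry.observe(); b=eyes.read_camera("side"); a=eyes.read_camera("scene"); w=eyes.read_camera("wrist")
p=s["tool_pos"]; print(p,s["opening"],s["contact_force"])
r=cv2.resize(w[190:340,180:380],(400,300),interpolation=cv2.INTER_CUBIC)
v=[]
for n,I in (("scene",a),("side",b)):
    u=proj(cam(n),p+[0,0,.03])[0]; x,y=(u-[50,50]).astype(int); v.append(cv2.resize(I[y:y+75,x:x+100],(400,300),interpolation=cv2.INTER_CUBIC)); print(n,x,y)
cv2.imwrite("pics/m8.png",np.vstack([np.hstack(v),np.hstack([r,r*0])])[:,:,::-1])
for z in (0,.01,.02,.03,.04): print(z,[((proj(cam("wrist",s),p+R.from_euler("xyz",s["tool_rot"]).apply([.0095,sy*.034,-z]))[0]-[180,190])*2+[0,300]).round() for sy in(-1,1)])
```

```text
[ 0.48007788 -0.33315731 -0.01119208] 0.06900216079446828 [0.44280288 0.35026154 0.03053701]
scene 297 266
side 111 227
0 [array([103., 370.]), array([301., 370.])]
0.01 [array([ 98., 380.]), array([307., 380.])]
0.02 [array([ 93., 391.]), array([312., 391.])]
0.03 [array([ 87., 403.]), array([319., 403.])]
0.04 [array([ 81., 417.]), array([326., 417.])]
```

View pics/m8.png

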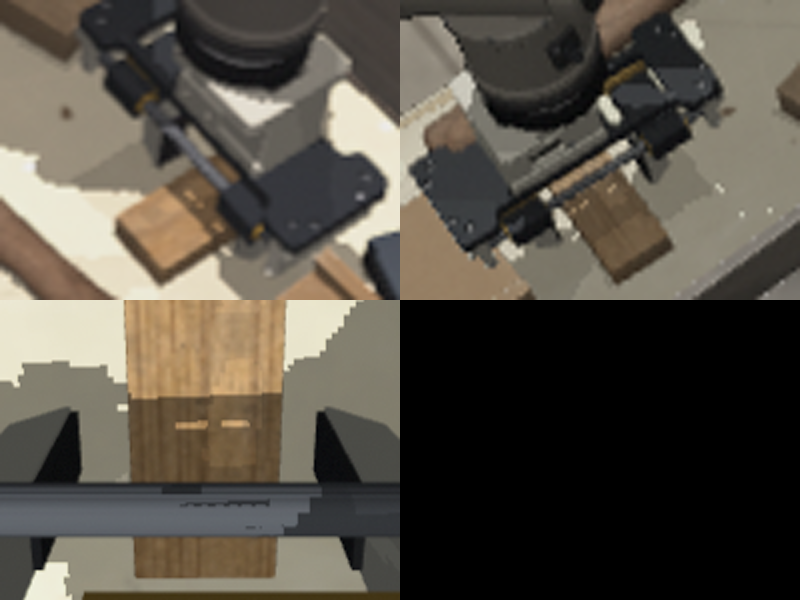

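The wrist crop shows inner fingertip edges at (78,408) and (316,408). That puts the tips about 33 mm short of the stated TCP, so they are at z ≈ 0.022 now. I'll go down in small steps, watching the force.

Emit:
apply_moves(delta_pos=[[0,0,-0.01],[0,0,-0.02],[0,0,-0.03],[0,0,-0.03],[0,0,-0.03]], dr=[[0,0,0],[0,0,0],[0,0,0],[0,0,0],[0,0,0]], jaw=[0.75,0.75,0.75,0.75,0.75])

```text
time: 9.18
tool_pos: [0.4806, -0.3336, -0.0222]
tool_rot: [3.141, -0.001, 3.087]
contact_force: [0.0, -0.9, -0.2]
opening: 0.0691
grip_force: 0.0
```

Emit:
apply_moves(delta_pos=[[0,0,-0.005],[0,0,-0.005]], dr=[[0,0,0],[0,0,0]], jaw=[0.75,0.75])

```text
time: 9.35
tool_pos: [0.4808, -0.3338, -0.024]
tool_rot: [3.141, -0.0, 3.087]
contact_force: [0.4, 0.2, 0.2]
opening: 0.0688
grip_force: 0.0
```

Emit:
apply_moves(delta_pos=[[0,0,-0.005],[0,0,-0.005]], dr=[[0,0,0],[0,0,0]], jaw=[0.75,0.75])

```text
time: 9.52
tool_pos: [0.4807, -0.3337, -0.026]
tool_rot: [3.141, -0.0, 3.087]
contact_force: [-0.3, 0.0, -0.7]
opening: 0.0689
grip_force: 0.0
```

Emit:
apply_moves(delta_pos=[[0,0,-0.005],[0,0,-0.005]], dr=[[0,0,0],[0,0,0]], jaw=[0.75,0.75])

```text
time: 9.68
tool_pos: [0.4807, -0.3336, -0.0281]
tool_rot: [3.141, -0.0, 3.087]
contact_force: [1.1, -0.1, 0.4]
opening: 0.0693
grip_force: 0.0
```

Still free. I'll keep probing to find the bench, which calibrates the tip offset.

Emit:
apply_moves(delta_pos=[[0,0,-0.005],[0,0,-0.005]], dr=[[0,0,0],[0,0,0]], jaw=[0.75,0.75])

```text
time: 9.85
tool_pos: [0.4806, -0.3336, -0.0301]
tool_rot: [3.141, -0.0, 3.087]
contact_force: [-0.2, -0.2, 0.9]
opening: 0.0694
grip_force: 0.0
```

Emit:
apply_moves(delta_pos=[[0,0,-0.005],[0,0,-0.005]], dr=[[0,0,0],[0,0,0]], jaw=[0.75,0.75])

```text
time: 10.02
tool_pos: [0.4807, -0.3337, -0.0321]
tool_rot: [3.141, -0.0, 3.087]
contact_force: [-1.0, 0.1, -0.7]
opening: 0.069
grip_force: 0.0
```

Emit:
apply_moves(delta_pos=[[0,0,-0.004],[0,0,-0.004]], dr=[[0,0,0],[0,0,0]], jaw=[0.75,0.75])

```text
time: 10.18
tool_pos: [0.4809, -0.3339, -0.033]
tool_rot: [-3.142, 0.0, 3.087]
contact_force: [-1.0, 0.8, 4.3]
opening: 0.069
grip_force: 2.0
```

Contact at reported -0.033, so the real fingertips sit 32.5 mm behind the nominal TCP. I'll raise 3 mm and grip.

Emit:
apply_moves(delta_pos=[[0,0,0.009],[0,0,0.009],[0,0,0.009],[0,0,0.009],[0,0,0.009],[0,0,0.009],[0,0,0.009],[0,0,0.009]], dr=[[0,0,0],[0,0,0],[0,0,0],[0,0,0],[0,0,0],[0,0,0],[0,0,0],[0,0,0]], jaw=[0.75,0.2,0.2,0.2,0.2,0.2,0.2,0.2], force=30)

```text
time: 10.85
tool_pos: [0.4807, -0.3337, -0.0299]
tool_rot: [3.141, -0.0, 3.087]
contact_force: [0.0, 0.6, 0.1]
opening: 0.0449
grip_force: 30.0
```

Gripped: 45 mm opening at 30 N. Lift and carry over the beam to the nest.

Emit:
apply_moves(delta_pos=[[0,0,0.03],[0,0,0.1],[0,0,0.2],[0,0.05,0.3],[0,0.12,0.33],[0,0.2,0.33],[0,0.28,0.33],[-0.01,0.36,0.33]], dr=[[0,0,0],[0,0,0],[0,0,0],[0,0,0],[0,0,0.05],[0,0,0.1],[0,0,0.15],[0,0,0.2]], jaw=[0.2,0.2,0.2,0.2,0.2,0.2,0.2,0.2])

```text
time: 11.52
tool_pos: [0.4772, -0.1887, 0.1037]
tool_rot: [-3.14, 0.002, -3.095]
contact_force: [0.6, -0.0, -0.7]
opening: 0.0449
grip_force: 30.0
```

Emit:
apply_moves(delta_pos=[[-0.02,0.08,0],[-0.03,0.16,0],[-0.04,0.24,0],[-0.05,0.32,0],[-0.06,0.41,0],[-0.06,0.5,0],[-0.06,0.58,0],[-0.06,0.66,0]], dr=[[0,0,0.04],[0,0,0.04],[0,0,0.04],[0,0,0.04],[0,0,0.04],[0,0,0.04],[0,0,0.04],[0,0,0.04]], jaw=[0.2,0.2,0.2,0.2,0.2,0.2,0.2,0.2])

```text
time: 12.18
tool_pos: [0.4526, 0.0759, 0.1033]
tool_rot: [-3.142, 0.001, -3.076]
contact_force: [0.0, -0.3, 0.9]
opening: 0.0449
grip_force: 30.0
```

Emit:
apply_moves(delta_pos=[[0,0.07,0],[0,0.12,0],[0,0.13,0],[0,0.13,0],[0,0.13,0],[0,0.13,0]], dr=[[0,0,0],[0,0,0],[0,0,0],[0,0,0],[0,0,0],[0,0,0]], jaw=[0.2,0.2,0.2,0.2,0.2,0.2])

```text
time: 12.68
tool_pos: [0.4529, 0.1251, 0.1025]
tool_rot: [-3.141, 0.0, -3.077]
contact_force: [0.7, 0.7, -1.2]
opening: 0.0446
grip_force: 30.0
```

Run:
```python
from h import *
np.set_printoptions(precision=4,suppress=True)
s=telemetry.observe(); im=eyes.read_camera("wrist"); c=cam("wrist",s); p=s["tool_pos"]; print(p)
h=cv2.cvtColor(im,cv2.COLOR_RGB2HSV); m=cv2.morphologyEx(cv2.inRange(h,(8,75,40),(24,255,255)),cv2.MORPH_OPEN,np.ones((3,3)))
n,l,st,ce=cv2.connectedComponentsWithStats(m); uv=proj(c,p+[-.03,0,.052])[0]
k=min(range(1,n),key=lambda i:np.hypot(*(ce[i]-uv))+(1e3 if st[i,4]<300 else 0)); v,u=np.where(l==k); print(uv,ce[k],st[k])
X=plane(c,np.c_[u,v],p[2]+.052)-p; Y=R.from_euler("xyz",s["tool_rot"]).inv().apply(X)
print("tool frame x",Y[:,0].min(),Y[:,0].max(),"y",np.percentile(Y[:,1],[0.5,99.5]))
print(cv2.minAreaRect((Y[:,:2]*1000).astype(np.float32)))
B=[(b[1],plane(c,b[1],.014)[0]) for b in blobs(im,(100,120,40),(125,255,255),60)[1]]; print(B)
```

```text
[0.4529 0.1251 0.1025]
[286.1266 220.4682] [278.2212 226.0995] [ 233  173   92  109 9534]
tool frame x -0.0036976632580170386 0.05357022691340691 y [-0.0239  0.0199]
((24.936180114746094, -2.071504592895508), (57.26719284057617, 44.695926666259766), 0.0014259833842515945)
[([256.6, 154.2], array([0.4052, 0.0996, 0.014 ])), ([311.0, 154.4], array([0.4021, 0.1504, 0.014 ]))]
```

The block sits centred and square in the grip, with its end at 50 mm. The wrist camera carries about -2 mm lateral bias, so I'll aim at nest (0.454, 0.1295).

Emit:
apply_moves(delta_pos=[[0.003,0.011,-0.03],[0.003,0.011,-0.1],[0.003,0.011,-0.17],[0.003,0.011,-0.22],[0.003,0.011,-0.25],[0.003,0.011,-0.26],[0.003,0.011,-0.26],[0.003,0.011,-0.26]], dr=[[0,0,0],[0,0,0],[0,0,0],[0,0,0],[0,0,0],[0,0,0],[0,0,0],[0,0,0]], jaw=[0.2,0.2,0.2,0.2,0.2,0.2,0.2,0.2])

```text
time: 13.4
tool_pos: [0.4546, 0.1301, -0.0012]
tool_rot: [3.141, 0.001, -3.077]
contact_force: [0.0, 0.6, -0.2]
opening: 0.0445
grip_force: 30.0
```

Emit:
apply_moves(delta_pos=[[0,0,-0.01],[0,0,-0.02],[0,0,-0.025],[0,0,-0.025]], dr=[[0,0,0],[0,0,0],[0,0,0],[0,0,0]], jaw=[0.2,0.2,0.2,0.2])

```text
time: 13.73
tool_pos: [0.4538, 0.1306, -0.0119]
tool_rot: [3.142, -0.0, -3.076]
contact_force: [-0.3, -0.4, -0.2]
opening: 0.0449
grip_force: 30.0
```

Emit:
apply_moves(delta_pos=[[0,0,-0.008],[0,0,-0.015],[0,0,-0.015]], dr=[[0,0,0],[0,0,0],[0,0,0]], jaw=[0.2,0.2,0.2])

```text
time: 13.98
tool_pos: [0.4537, 0.1306, -0.0182]
tool_rot: [3.142, -0.001, -3.076]
contact_force: [-1.1, -0.3, -0.8]
opening: 0.0446
grip_force: 30.0
```

The block's underside is now below the flare with no contact. Down the last 3.5 mm.

Emit:
apply_moves(delta_pos=[[0,0,-0.005],[0,0,-0.008],[0,0,-0.008]], dr=[[0,0,0],[0,0,0],[0,0,0]], jaw=[0.2,0.2,0.2])

```text
time: 14.23
tool_pos: [0.4538, 0.1306, -0.0212]
tool_rot: [3.142, -0.0, -3.076]
contact_force: [0.7, -0.7, -0.7]
opening: 0.0445
grip_force: 30.0
```

Emit:
apply_moves(delta_pos=[[0,0,-0.002],[0,0,-0.002]], dr=[[0,0,0],[0,0,0]], jaw=[0.2,0.2])

```text
time: 14.4
tool_pos: [0.454, 0.1306, -0.0218]
tool_rot: [3.142, -0.0, -3.076]
contact_force: [0.6, 0.3, -0.2]
opening: 0.0448
grip_force: 30.0
```

Emit:
apply_moves(delta_pos=[[0,0,0],[0,0,0],[0,0,0],[0,0,0],[0,0,0],[0,0,0],[0,0,0],[0,0,0]], dr=[[0,0,0],[0,0,0],[0,0,0],[0,0,0],[0,0,0],[0,0,0],[0,0,0],[0,0,0]], jaw=[0.65,0.65,0.65,0.65,0.65,0.65,0.65,0.65])

```text
time: 15.07
tool_pos: [0.454, 0.1306, -0.0218]
tool_rot: [3.141, -0.0, -3.076]
contact_force: [1.4, 0.0, -0.3]
opening: 0.0596
grip_force: 0.0
```

Emit:
apply_moves(delta_pos=[[0,0,0.03],[0,0,0.09],[0,0,0.18],[0,0,0.27],[0,0,0.36],[0,0,0.45],[0,0,0.5],[0,0,0.5]], dr=[[0,0,0],[0,0,0],[0,0,0],[0,0,0],[0,0,0],[0,0,0],[0,0,0],[0,0,0]], jaw=[0.65,0.65,0.65,1,1,1,1,1])

```text
time: 15.73
tool_pos: [0.4566, 0.131, 0.183]
tool_rot: [3.141, 0.009, -3.076]
contact_force: [1.7, 0.2, -0.5]
opening: 0.0883
grip_force: 0.0
```

Run:
```python
from h import *
np.set_printoptions(precision=4,suppress=True)
s=telemetry.observe(); print(s["tool_pos"],s["tool_rot"],s["qpos"])
ims={n:eyes.read_camera(n) for n in ("wrist","scene","side")}
for n,im in ims.items():
    cv2.imwrite(f"pics/{n}9.png",im[:,:,::-1]); c=cam(n,s)
    h=cv2.cvtColor(im,cv2.COLOR_RGB2HSV); m=cv2.morphologyEx(cv2.inRange(h,(8,75,40),(24,255,255)),cv2.MORPH_OPEN,np.ones((3,3)))
    k,l,st,ce=cv2.connectedComponentsWithStats(m); uv=proj(c,(.454,.13,.03))[0]
    k=min(range(1,k),key=lambda i:np.hypot(*(ce[i]-uv))+(1e3 if st[i,4]<100 else 0)); v,u=np.where(l==k); X=plane(c,np.c_[u,v],.03)
    print(n,uv,ce[k],st[k],cv2.minAreaRect((X[:,:2]*1000).astype(np.float32)))
    r=cv2.inRange(h,(0,160,60),(6,255,255)); k,l,st,ce=cv2.connectedComponentsWithStats(r)
    uv=proj(c,(.56,.137,.095))[0]; print(" red near",uv,[(ce[i].round(1),st[i].tolist()) for i in range(1,k) if np.hypot(*(ce[i]-uv))<35 and st[i,4]>5])
c=cam("wrist",s); print([(b[1],plane(c,b[1],.014)[0]) for b in blobs(ims["wrist"],(100,120,40),(125,255,255),30)[1]])
w=ims["wrist"][60:330,160:430]; a=ims["scene"][140:240,190:300]; b=ims["side"][140:240,240:350]
cv2.imwrite("pics/m9.png",np.hstack([cv2.resize(x,(t,330),interpolation=cv2.INTER_CUBIC) for x,t in ((w,330),)]+[np.vstack([cv2.resize(x,(400,300),interpolation=cv2.INTER_CUBIC) for x in (a,b)])[:330*2]][:0])[:,:,::-1])
cv2.imwrite("pics/m9.png",np.vstack([np.hstack([cv2.resize(a,(400,364)),cv2.resize(b,(400,364))]),cv2.resize(ims["wrist"][90:206,160:440],(800,230))[:, :]])[:,:,::-1])
```

```text
[0.4566 0.131  0.183 ] [ 3.141   0.0094 -3.0757] [ 0.1178  0.2542  1.6801  0.0001  1.1979 -1.5189]
wrist [279.3233 187.66  ] [278.1554 184.4373] [ 259  144   39   83 3101] ((452.92083740234375, 128.50363159179688), (99.06262969970703, 44.21450424194336), 3.7180240154266357)
 red near [279.4815 296.6323] [(array([278., 279.]), [273, 278, 11, 3, 33])]
scene [229.4174 207.8218] [228.9562 210.4495] [212 198  35  26 525] ((448.2862243652344, 122.47763061523438), (106.62104797363281, 57.384273529052734), 3.3083252906799316)
 red near [257.7821 174.427 ] [(array([257.4, 177.8]), [255, 170, 7, 15, 52])]
side [284.2817 179.8643] [283.8903 181.8178] [268 169  33  27 483] ((457.76007080078125, 124.72180938720703), (107.29077911376953, 53.17244338989258), 3.0763180255889893)
 red near [310.2129 186.8897] [(array([309.1, 188.5]), [307, 182, 6, 14, 54])]
[([256.4, 144.9], array([0.4073, 0.0995, 0.014 ])), ([299.5, 144.8], array([0.4039, 0.1508, 0.014 ])), ([257.3, 222.2], array([0.5046, 0.105 , 0.014 ])), ([298.6, 222.2], array([0.5011, 0.1581, 0.014 ]))]
```

View pics/m9.png

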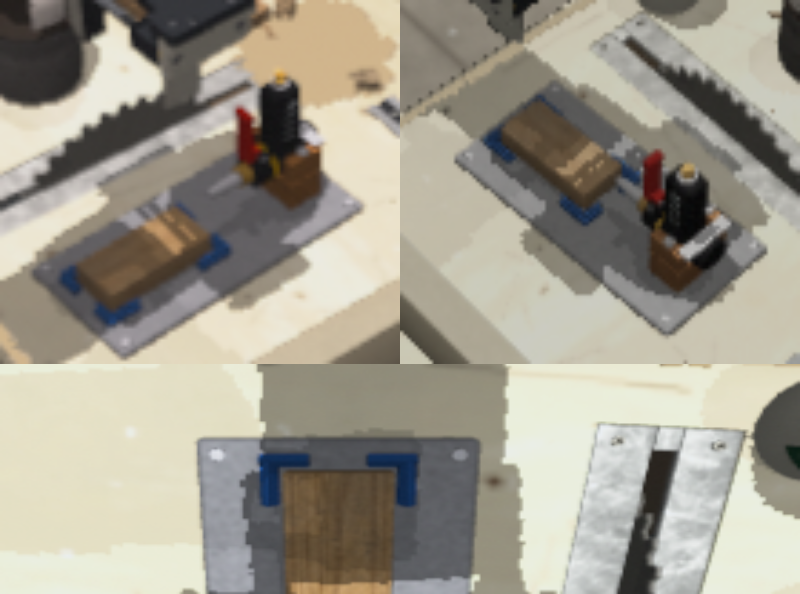

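The offcut sits in the nest. The wrist view measures it 99 x 44 mm at z = 0.03, centred at (0.4529, 0.1285), against a corner mean of (0.4542, 0.1284), with angles equal within 0.2°. Next I'll check the trigger position numerically, then turn the tool a quarter turn so the jaws close along the stand's y.

Run:
```python
from h import *
np.set_printoptions(precision=4,suppress=True)
a,b=cam("scene"),cam("side"); y=np.array([.9979,.065])
X=tri(a,b,(257.4,177.8),(309.1,188.5))[0]; print("red",X,"along",(X[:2]-[.454,.13])@y-.055,"across",(X[:2]-[.454,.13])@[y[1],-y[0]])
A=cv2.imread("pics/scene9.png")[:,:,::-1];B=cv2.imread("pics/side9.png")[:,:,::-1]
p=[]
for I,c in ((A,a),(B,b)):
    uv=proj(c,(.593,.139,.128))[0]; bl=[q for q in blobs(I,(15,130,120),(32,255,255),2)[1] if np.hypot(*(np.array(q[1])-uv))<8]; print(uv,bl); p.append(min(bl,key=lambda q:np.hypot(*(np.array(q[1])-uv)))[1] if bl else uv)
X=tri(a,b,*p)[0]; print("brass",X,"along",(X[:2]-[.454,.13])@y-.055,"across",(X[:2]-[.454,.13])@[y[1],-y[0]])
```

```text
red [0.5571 0.1355 0.0851] along 0.048212608655692345 across 0.0012321993249031224
[266.6361 160.713 ] [(np.int32(6), [266.5, 161.0], [266, 160, 2, 3])]
[319.1004 186.5492] []
brass [0.5926 0.1393 0.1271] along 0.08392499557717692 across -0.0002813538109086054
```

Emit:
apply_moves(delta_pos=[[0,0,0],[0,0,0],[0,0,0],[0,0,0]], dr=[[0,0,-0.25],[0,0,-0.5],[0,0,-0.75],[0,0,-1]], jaw=[1,1,1,1])

```text
time: 16.22
tool_pos: [0.4529, 0.1305, 0.1763]
tool_rot: [-3.14, -0.003, 2.701]
contact_force: [0.0, 0.3, 0.1]
opening: 0.0919
grip_force: 0.0
```

Emit:
apply_moves(delta_pos=[[0,0,0],[0,0,0],[0,0,0],[0,0,0]], dr=[[0,0,-0.25],[0,0,-0.5],[0,0,-0.75],[0,0,-1]], jaw=[1,1,1,1])

```text
time: 16.55
tool_pos: [0.4529, 0.1305, 0.1763]
tool_rot: [-3.138, -0.002, 2.201]
contact_force: [0.2, -0.2, -0.6]
opening: 0.0915
grip_force: 0.0
```

Emit:
apply_moves(delta_pos=[[0.05,0,0],[0.13,0,0],[0.21,0,0],[0.28,0,0],[0.32,0.01,0],[0.335,0.02,0],[0.335,0.02,0],[0.335,0.02,0]], dr=[[0,0,-0.25],[0,0,-0.5],[0,0,-0.75],[0,0,-1],[0,0,-1],[0,0,-1],[0,0,-1],[0,0,-1]], jaw=[1,1,1,1,1,1,1,1])

```text
time: 17.22
tool_pos: [0.5866, 0.1388, 0.1767]
tool_rot: [-3.138, -0.0, 1.709]
contact_force: [0.0, 0.1, -0.5]
opening: 0.0919
grip_force: 0.0
```

The red trigger measures at stand y = 48 mm (front at 44, 8 mm thick), height 0.085, across 1 mm. The brass fitting is at y = 84. Both match the description. I'll finish the yaw and descend, keeping the palm clear of the brass by probing.

Emit:
apply_moves(delta_pos=[[0.004,0,0],[0.004,0,-0.05],[0.004,0,-0.12],[0.004,0,-0.18],[0.004,0,-0.22],[0.004,0,-0.235],[0.004,0,-0.235],[0.004,0,-0.235]], dr=[[0,0,-0.146],[0,0,-0.146],[0,0,-0.146],[0,0,-0.146],[0,0,-0.146],[0,0,-0.146],[0,0,-0.146],[0,0,-0.146]], jaw=[1,1,1,1,1,1,1,1])

```text
time: 17.88
tool_pos: [0.5895, 0.1387, 0.0851]
tool_rot: [3.141, 0.0, 1.635]
contact_force: [0.3, 0.2, 0.8]
opening: 0.0916
grip_force: 0.0
```

Emit:
apply_moves(delta_pos=[[0,0,-0.008],[0,0,-0.015],[0,0,-0.015]], dr=[[0,0,0],[0,0,0],[0,0,0]], jaw=[1,1,1])

```text
time: 18.13
tool_pos: [0.5897, 0.1386, 0.0785]
tool_rot: [3.141, 0.0, 1.634]
contact_force: [-0.5, -0.1, -0.3]
opening: 0.0916
grip_force: 0.0
```

Emit:
apply_moves(delta_pos=[[0,0,-0.006],[0,0,-0.012],[0,0,-0.012]], dr=[[0,0,0],[0,0,0],[0,0,0]], jaw=[1,1,1])

```text
time: 18.38
tool_pos: [0.5893, 0.1386, 0.073]
tool_rot: [-3.141, 0.0, 1.634]
contact_force: [-0.1, -0.1, -0.1]
opening: 0.0915
grip_force: 0.0
```

Emit:
apply_moves(delta_pos=[[0,0,-0.005],[0,0,-0.005]], dr=[[0,0,0],[0,0,0]], jaw=[1,1])

```text
time: 18.55
tool_pos: [0.5894, 0.1386, 0.071]
tool_rot: [-3.141, 0.0, 1.634]
contact_force: [-0.0, 0.1, -0.2]
opening: 0.0918
grip_force: 0.0
```

Emit:
apply_moves(delta_pos=[[0,0,-0.005],[0,0,-0.005]], dr=[[0,0,0],[0,0,0]], jaw=[1,1])

```text
time: 18.72
tool_pos: [0.5894, 0.1386, 0.0691]
tool_rot: [-3.141, 0.0, 1.634]
contact_force: [-0.3, 0.6, 0.0]
opening: 0.0919
grip_force: 0.0
```

Emit:
apply_moves(delta_pos=[[0,0,-0.004],[0,0,-0.004]], dr=[[0,0,0],[0,0,0]], jaw=[1,1])

```text
time: 18.88
tool_pos: [0.5895, 0.1386, 0.0675]
tool_rot: [-3.141, 0.0, 1.634]
contact_force: [0.4, 0.2, -0.6]
opening: 0.0916
grip_force: 0.0
```

No contact. Tips are at z ≈ 0.100, overlapping the trigger's top 11 mm. Squeeze.

Emit:
apply_moves(delta_pos=[[0,0,0],[0,0,0],[0,0,0],[0,0,0],[0,0,0],[0,0,0],[0,0,0],[0,0,0]], dr=[[0,0,0],[0,0,0],[0,0,0],[0,0,0],[0,0,0],[0,0,0],[0,0,0],[0,0,0]], jaw=[0.3,0.3,0.3,0.3,0.3,0.3,0.3,0.3], force=20)

```text
time: 19.55
tool_pos: [0.5878, 0.1385, 0.0684]
tool_rot: [-3.138, 0.0, 1.635]
contact_force: [-8.6, -1.0, 8.7]
opening: 0.0432
grip_force: 5.1
```

Emit:
apply_moves(delta_pos=[[0,0,0],[0,0,0],[0,0,0],[0,0,0]], dr=[[0,0,0],[0,0,0],[0,0,0],[0,0,0]], jaw=[0.3,0.3,0.3,0.3])

```text
time: 19.88
tool_pos: [0.5873, 0.1385, 0.0684]
tool_rot: [-3.137, 0.0, 1.635]
contact_force: [-8.7, -1.2, 10.1]
opening: 0.0403
grip_force: 21.5
```

Run:
```python
from h import *
np.set_printoptions(precision=4,suppress=True)
s=telemetry.observe(); print(s["time"],s["opening"],s["grip_force"],s["contact_force"],s["tool_pos"])
y=np.array([.9979,.065])
for n in ("scene","side"):
    I=eyes.read_camera(n); c=cam(n); J=cv2.imread(f"pics/{n}9.png")[:,:,::-1]
    for im in (J,I):
        m=cv2.inRange(cv2.cvtColor(im,cv2.COLOR_RGB2HSV),(0,160,60),(6,255,255)); u0=proj(c,(.557,.1355,.085))[0].astype(int)
        v,u=np.where(m[u0[1]-14:u0[1]+14,u0[0]-10:u0[0]+14]); uv=np.c_[u+u0[0]-10,v+u0[1]-14]; print(n,len(u),uv.mean(0),uv.min(0),uv.max(0))
    for th in (0,.2,.35):
        q=.058-.010+0; P=[]
        for h,o in ((0.0,.0),(.049,0)):
            al=.055+.058+h*np.sin(th)-.010*np.cos(th); P.append([*(np.array([.454,.13])+al*y),.062+h*np.cos(th)+.01*np.sin(th)])
        print("  pred",th,proj(c,P).round(1).tolist())
```

```text
19.8833 0.040343883725519475 21.48492269217968 [-8.7103 -1.2075 10.0513] [0.5873 0.1385 0.0684]
scene 52 [257.4423 177.7692] [255 170] [261 184]
scene 52 [259.5    177.5769] [256 168] [264 183]
  pred 0 [[257.0, 183.4], [256.9, 170.8]]
  pred 0.2 [[257.1, 182.9], [259.6, 169.0]]
  pred 0.35 [[257.2, 182.4], [261.6, 168.0]]
side 54 [309.0556 188.537 ] [307 182] [312 195]
side 34 [310.7941 190.7353] [308 185] [314 195]
  pred 0 [[309.1, 193.1], [309.5, 182.9]]
  pred 0.2 [[309.1, 192.7], [312.1, 184.6]]
  pred 0.35 [[309.3, 192.5], [314.0, 186.3]]
```

Emit:
apply_moves(delta_pos=[[0,0,0],[0,0,0],[0,0,0],[0,0,0],[0,0,0],[0,0,0],[0,0,0],[0,0,0]], dr=[[0,0,0],[0,0,0],[0,0,0],[0,0,0],[0,0,0],[0,0,0],[0,0,0],[0,0,0]], jaw=[0.3,0.3,0.3,0.3,0.3,0.3,0.3,0.3])

```text
time: 20.65
tool_pos: [0.5873, 0.1385, 0.0684]
tool_rot: [-3.137, 0.0, 1.635]
contact_force: [-8.4, -0.5, 8.9]
opening: 0.0404
grip_force: 21.5
```

The red blob has shifted about +2 px, as expected for nearly full travel, and the force exceeds the spring's. To be sure of the stop, I'll pull a few mm further toward the grip with a firmer grip.

Emit:
apply_moves(delta_pos=[[0.004,0,0],[0.008,0,0],[0.008,0,0],[0.008,0,0],[0.008,0,0],[0.008,0,0],[0.008,0,0],[0.008,0,0]], dr=[[0,0,0],[0,0,0],[0,0,0],[0,0,0],[0,0,0],[0,0,0],[0,0,0],[0,0,0]], jaw=[0.3,0.3,0.3,0.3,0.3,0.3,0.3,0.3], force=35)

```text
time: 21.32
tool_pos: [0.5874, 0.1385, 0.0684]
tool_rot: [-3.131, 0.0, 1.635]
contact_force: [-18.7, -1.5, 16.8]
opening: 0.0389
grip_force: 34.8
```

Run:
```python
from h import *
np.set_printoptions(precision=4,suppress=True)
for n in ("scene","side"):
    im=eyes.read_camera(n); c=cam(n)
    m=cv2.inRange(cv2.cvtColor(im,cv2.COLOR_RGB2HSV),(0,160,60),(6,255,255)); u0=proj(c,(.557,.1355,.085))[0].astype(int)
    v,u=np.where(m[u0[1]-14:u0[1]+14,u0[0]-10:u0[0]+14]); uv=np.c_[u+u0[0]-10,v+u0[1]-14]; print(n,len(u),uv.mean(0),uv.min(0),uv.max(0))
```

```text
scene 51 [259.5098 177.5882] [256 168] [264 183]
side 33 [310.8182 190.9091] [308 185] [314 195]
```

The TCP did not move while the pull on the trigger rose to 19 N, well above the spring's, and the picture is unchanged. The trigger is on its stop and has been held for over a second. Release and withdraw.

Emit:
apply_moves(delta_pos=[[-0.005,0,0],[-0.008,0,0],[-0.008,0,0],[-0.008,0,0],[-0.008,0,0],[-0.008,0,0],[-0.008,0,0],[-0.008,0,0]], dr=[[0,0,0],[0,0,0],[0,0,0],[0,0,0],[0,0,0],[0,0,0],[0,0,0],[0,0,0]], jaw=[1,1,1,1,1,1,1,1])

```text
time: 22.08
tool_pos: [0.5906, 0.1386, 0.0682]
tool_rot: [3.139, -0.0, 1.634]
contact_force: [-0.1, 0.6, 0.0]
opening: 0.0879
grip_force: 0.0
```

Emit:
apply_moves(delta_pos=[[0,0,0],[0,0,0],[0,0,0.02],[0,0,0.08],[0,0,0.16],[0,0,0.25],[0,0,0.3],[0,0,0.3]], dr=[[0,0,0],[0,0,0],[0,0,0],[0,0,0],[0,0,0],[0,0,0],[0,0,0],[0,0,0]], jaw=[1,1,1,1,1,1,1,1])

```text
time: 22.75
tool_pos: [0.5925, 0.139, 0.1944]
tool_rot: [3.13, -0.0, 1.634]
contact_force: [0.4, 0.8, 1.0]
opening: 0.092
grip_force: 0.0
```

Run:
```python
from h import *
np.set_printoptions(precision=4,suppress=True)
print(telemetry.observe()["time"])
for n in ("scene","side"):
    im=eyes.read_camera(n); c=cam(n); h=cv2.cvtColor(im,cv2.COLOR_RGB2HSV)
    m=cv2.inRange(h,(0,160,60),(6,255,255)); u0=proj(c,(.557,.1355,.085))[0].astype(int)
    v,u=np.where(m[u0[1]-14:u0[1]+14,u0[0]-10:u0[0]+14]); uv=np.c_[u+u0[0]-10,v+u0[1]-14]; print(n,len(u),uv.mean(0),uv.min(0),uv.max(0))
    m=cv2.morphologyEx(cv2.inRange(h,(8,75,40),(24,255,255)),cv2.MORPH_OPEN,np.ones((3,3))); k,l,st,ce=cv2.connectedComponentsWithStats(m)
    uv=proj(c,(.454,.13,.03))[0]; k=min(range(1,k),key=lambda i:np.hypot(*(ce[i]-uv))+(1e3 if st[i,4]<100 else 0)); print(" offcut",ce[k],st[k])
```

```text
22.75
scene 53 [257.4717 177.7358] [255 170] [261 184]
 offcut [228.9579 210.4627] [212 198  35  26 523]
side 55 [309.0909 188.4909] [307 182] [312 195]
 offcut [283.8711 181.8025] [268 169  33  27 481]
```

The trigger is back at its released pixels, and the offcut is unmoved in both views.

```bash
python3 -c "
from cell import job; print(job.hand_in())"
```

```text
the job is handed in; nothing more can be done
None
```

I handed the job in at about 23 s. The offcut is seated in the nest. The trigger was squeezed to its stop, held for over a second, and sprang fully back. I saw no contact with the other loose things; the verdict was not shown to me.

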